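Load a full foil roll into the unwind stand

ROBOT

A 7-joint arm with a two-finger parallel gripper is mounted at the origin on the work surface. World frame = base frame: x ahead of the robot, y to its left, z up, the work surface at z = 0. Lengths are in m, angles in rad, forces in N, time in s.
With the tool pointing down it reaches from about 0.35 to 0.9 m from the base axis. Payload 8.1 kg.
Tool frame: the origin (TCP) lies at the very end of the fingers, on their centre line; the grasp point (between the pads) lies 19 mm behind it; z points along the fingers, y is the line along which they close (so a half turn about z gives the same grasp; the last joint's range is limited). The gripper opens to 85 mm and grips with 20 to 120 N. Pads are 22 mm wide; open, the fingers measure 114 mm over their backs; the gripper's body (76 mm by 85 mm) begins 54 mm behind the grasp point. The pads swing forward as they close: fully open they stand 13 mm farther back than shut.
Start: joints at [-1.289, 0.434, 0.025, 1.573, -0.012, 1.134, -0.075], TCP at [0.235, 0.579, 0.231] pointing down, gripper open.
Joint ranges: [-2.62, 2.62], [-0.44, 2.09], [-1.27, 1.32], [0.08, 2.57], [-1.32, 4.46], [0.12, 2], [-2.74, 2.74]. Speed limits (rad/s): [2.22, 2.22, 3.01, 3.01, 3.14, 3.14, 3.14].

INTERFACE

Orientations are given as a unit quaternion [x, y, z, w].
In Python, from plant import env gives the robot as it stands. The module is installed in compiled form; this text tells all that it offers.
- The arm moves only by the tool apply_moves, never from a script. Its arguments are lists of equal length, an entry for each row: "rotation": the turn, a rotation vector about the tool's x, y, z in rad, a list of three; "dp": the shift along the tool's x, y, z in cm, a list of three; "claw": the finger opening in cm, from 0 to 8.54. In form: {"rotation": [[wx, wy, wz], ...], "dp": [[dx, dy, dz], ...], "claw": [claw, ...]}. A call has exactly 5 rows; each row shifts and turns the commanded pose from where the row before left it, along the tool's axes as they then stand; what a row does not reach is not made up. A row lasts 1/10 s, in which the tool goes at most 50 mm and 8.59 degrees, less where a joint would pass 70% of its speed; a pose out of reach is approached as far as the arm can. A call is refused whole if a number of a shift passes 5 or a number of a turn 0.15, either way. A call with a gripper value outside its range is refused whole. The fingers move at their own pace and stop on an object; "force" is the grip in N (left out, the last holds). Time passes only in rows, so rows that do not move let the fingers close, or fill a call up. It gives the time, the measured TCP pose, the force, the opening and the grip force at its end, in the units of the state.
- env.sense(): the state, without advancing time (a new reading comes with each control period).
- env.snapshot(name): name is "scene" or "top" or "wrist"; returns a dict with "color" (480x640x3 uint8, red, green, blue), "fx", "fy", "cx", "cy" (pixels), "eye" and "rotation" of the camera in the world. Camera axes: x right, y down, z forward; pixel columns grow to the right and rows downward; lengths in m; the calibration is good to about 2 mm. A picture is of the moment at which its call begins. There is no depth.
- env.sign_off(): hands the job in; it is judged then, once.
Trained networks look in the newest picture that a camera, given by its name, has taken for a name from the list of things; names that differ only in an ending like _2 or _b are one class to them, and where a whole thing is asked for, a point or a joint stands for the part that bears it (a point fixed in the world has none). Each returns a list of dicts, best first, with "conf" (0 to 1); they miss things now and then, are a little off and sometimes report something else, mostly with a low value. They report only what shows in the picture. A call takes as long as a camera call.
- env.look_for(camera, query): "location" ([column, row] in pixels, amid what is visible of it).
- env.landmark_of(camera, query): "location" ([column, row] in pixels: a listed point, or the origin of a listed thing).
The state is a dict: "time": time; "joints": joint angles; "joint_velocities": joint speeds; "joint_efforts": joint torques, N m; "eef_pos": TCP position; "ee_rot": TCP orientation; "force": force on the tool from outside, world axes, zero at the start; "torque": the same for the moment, N m; "opening": finger opening in m; "finger_force": force on a finger pad.
Only numpy, scipy, OpenCV 4.12 (cv2) and the standard library are available. Lean on these libraries where they do the work, as an engineer would, in place of code of your own. Each camera call takes 0.05 s, during which the arm holds its last target. There are 200 camera calls.

TASK

Load the unwind stand: lift the full foil roll on its spindle out of the wooden cradle and lower it level into the stand's two slots, both ends together, pressing it past the sprung keepers until it is fully home on the bottom of both slots and both keepers have snapped shut over it. Bed it down there with a firm push of about 20 N held for a second, without ever forcing it to 40 N; then let go, and leave the nearly used-up roll and everything else alone.

Things in the scene. Friction and masses are not known exactly. Their poses are not given: they have to be found in the camera images.
- roll_mid (a point): Full foil roll: silver, 46 mm in diameter, 110 mm long, fast on a steel spindle 12 mm in diameter, 232 mm long; 0.34 to 0.5 kg. Point: middle of the roll on the spindle's axis; its y axis runs along the spindle (turn about y is arbitrary). Two dark collars, 26 mm in diameter, outer faces 88 mm either side of the point. Starts level in one of the cradle's two bays, axis 48 mm above the bench.
- spent_mid (a point): Nearly used-up roll: same spindle and collars, the roll only 31 mm in diameter. Point: its middle on the axis, y along the spindle. Lies in the cradle's other bay, 90 mm from the full roll.
- cradle: Wooden cradle, fixed: board 190 x 226 x 10 mm (x, y, z) with two notched end boards 12 mm thick, 58 mm high, inner faces 99 mm either side of the middle in y. Open V notches at x = -45 and +45 mm hold the spindles near their ends. Origin: centre of its underside, z up.
- stand: Foil unwind stand, fixed. Origin: centre of its underside on the bench; y runs from slot to slot, z up. Grey base 120 x 216 x 14 mm carries a yoke with two upright aluminium cheeks, each 8 mm thick (91 to 99 mm either side in y) and 64 mm wide in x. Each has an open-topped slot at x = 0: 14 mm wide, 46 mm deep, flat floor, its top 14 mm flaring to 40 mm.
- home_low (a point): Point midway between the stand's slots where the spindle's axis comes to lie, fully home, IF the yoke is set lowest: 86 mm above the bench; axes as the stand's. The yoke's height is set by a screw and not measured: the true home is 0 to 20 mm higher, the same at both ends. The collars go between the cheeks with 3 mm to spare at each end.
- keeper_left (a joint): Sprung steel keeper outside the stand's +y cheek; its sloping nose leans over the slot from +x. rad: 0 shut, up to about 0.15 while the spindle passes. A descending spindle meets the noses 17 to 23 mm above home, does not pass by its weight, needs 6 to 8 N on each end (its weight gives 2) over some 7 mm, then goes free to the solid floor. Shuts over the spindle only within 2 mm of the floor.
- keeper_right (a joint): The same for the keeper on the stand's -y cheek. Both must be shut (0) over the spindle at the end.
- spare_roll: Bystander: small silver roll standing on end, 38 mm in diameter, 56 mm high, between cradle and stand. Origin at the centre of its underside.
- finishing_stamp: Bystander: brass hand stamp with a dark wooden handle standing upright, 26 mm in diameter, 93 mm high, between cradle and stand. Origin at the centre of its underside.
- size_jar: Bystander: jar, 60 mm in diameter, 85 mm high. Origin at the centre of its underside.
- die_block: Bystander: wooden block with a brass plate, 70 x 50 x 26 mm. Origin at the centre of its underside.
- brush: Bystander: brush lying on the bench.
- mallet: Bystander: hammer lying on the bench.

How it is judged:
By the outcome, as a careful person would: the job done as asked, in the order asked, and still so for the second after the job is handed in, with the robot touching nothing.
It also fails if it takes over 51 s, if anything falls off the work surface, if the arm or the gripper's body presses on something with over 40 N, if the wrist force passes 120 N, or if a joint passes its speed limit or range.

## Working session

There is one attempt and no reset: what is moved stays moved. The work goes in short steps, Python scripts to look and compute and a tool call to move; the robot and the scene stay as the last step left them, time stands still between calls to the robot, and variables do not carry over. Pictures are saved under pics/ and viewed, at most 10 in all, crops included, and the job is handed in when it is done.

Besides the shell and the picture viewer there is one more tool, called after "Request:" as a command line: name --argument value ..., lists and objects as JSON in quotes. apply_moves: Moves the arm, as the interface text tells. Its arguments: {"type":"object","properties":{"rotation":{"type":"array"},"dp":{"type":"array"},"claw":{"type":"array"},"force":{"type":"number"}},"required":["rotation","dp","claw"]}

```bash
mkdir -p pics; cat > h.py <<'E'
from plant import env
import numpy as np, cv2
from scipy.spatial.transform import Rotation as R
def snap(n,f=None):
    s=env.snapshot(n)
    if f: cv2.imwrite('pics/'+f,s['color'][:,:,::-1])
    return s
def ray(s,px):
    d=np.array([(px[0]-s['cx'])/s['fx'],(px[1]-s['cy'])/s['fy'],1.])
    return np.array(s['eye']),rot(s)@d
def rot(s):
    r=np.array(s['rotation']); return r if r.shape==(3,3) else R.from_quat(r).as_matrix()
def at_z(s,px,z):
    e,d=ray(s,px); return e+d*(z-e[2])/d[2]
def proj(s,p):
    c=rot(s).T@(np.array(p)-np.array(s['eye'])); return [s['cx']+s['fx']*c[0]/c[2],s['cy']+s['fy']*c[1]/c[2]]
E
python3 - <<'E'
from h import *
np.set_printoptions(precision=4,suppress=True)
print(env.sense())
for c in ('scene','top'):
    s=snap(c,c+'0.png'); print(c,s['eye'],s['rotation'],s['fx'],s['cx'],s['cy'])
    for q,z in (('roll_mid',.048),('spent_mid',.048),('cradle',0),('stand',0),('home_low',.086),('spare_roll',0),('finishing_stamp',0),('size_jar',0),('keeper_left',.1),('keeper_right',.1)):
        r=env.landmark_of(c,q) if 'keeper' not in q else env.look_for(c,q)
        for k in r[:2]: print(q,round(k['conf'],2),np.round(k['location'],1),at_z(s,k['location'],z))
E
```

```text
{'time': 0.0, 'joints': array([-1.2886,  0.4352,  0.025 ,  1.5741, -0.0116,  1.134 , -0.0751]), 'joint_velocities': array([ 0.0009, -0.001 ,  0.0004,  0.0002, -0.0019,  0.0028, -0.0002]), 'joint_efforts': array([  0.0007, -67.0473,   1.0255, -31.6195,   0.0156,   0.0127,
        -0.    ]), 'eef_pos': array([0.2345, 0.5788, 0.2305]), 'ee_rot': array([ 0.1912,  0.9815, -0.0008, -0.0001]), 'force': array([-0.1791, -0.6881,  1.2115]), 'torque': array([ 0.0061, -0.0188, -0.0074]), 'finger_force': 0.0, 'opening': 0.08558267877238203}
scene [ 1.3372 -0.3523  1.1204] [ 0.7722  0.523  -0.2039 -0.2975] 525.0036507309086 326.5570698423783 241.41161177199757
roll_mid 0.7 [263.3 289.9] [ 0.5247 -0.2066  0.048 ]
spent_mid 0.61 [270.9 314.7] [ 0.6043 -0.2117  0.048 ]
cradle 0.61 [269.4 313.7] [ 0.5671 -0.208   0.    ]
cradle 0.33 [158.  371.5] [ 0.6259 -0.5012  0.    ]
stand 0.87 [408.7 268.5] [0.567  0.1933 0.    ]
home_low 0.22 [324.3 258.5] [ 0.5151 -0.0355  0.086 ]
spare_roll 0.57 [325.1 258.3] [ 0.4469 -0.0068  0.    ]
finishing_stamp 0.71 [358.3 310.2] [0.6421 0.008  0.    ]
size_jar 0.87 [468.1 206.2] [0.4152 0.4776 0.    ]
keeper_right 0.6 [375.3 259. ] [0.5762 0.0802 0.1   ]
top [ 0.2049 -0.011   1.7342] [-0.7012  0.7088 -0.054   0.0543] 582.5202779818869 322.8589964260129 242.72730063472542
roll_mid 0.65 [384.2 222.8] [ 0.5228 -0.1928  0.048 ]
roll_mid 0.53 [257.8 298.2] [0.3054 0.178  0.048 ]
spent_mid 0.75 [387.7 193.2] [ 0.612  -0.2055  0.048 ]
stand 0.56 [254.9 213.7] [0.5642 0.1938 0.    ]
home_low 0.7 [387.2 194.2] [ 0.5999 -0.1996  0.086 ]
home_low 0.62 [252.1 208.1] [0.563  0.1919 0.086 ]
spare_roll 0.69 [318.9 252.1] [0.4445 0.0006 0.    ]
finishing_stamp 0.59 [319.1 188.6] [ 0.6403 -0.0018  0.    ]
size_jar 0.77 [159.5 263.1] [0.4163 0.4787 0.    ]
size_jar 0.42 [389.5 213.8] [ 0.5595 -0.2148  0.    ]
keeper_right 0.21 [254.  214.6] [0.5409 0.1846 0.1   ]
```

View pics/scene0.png

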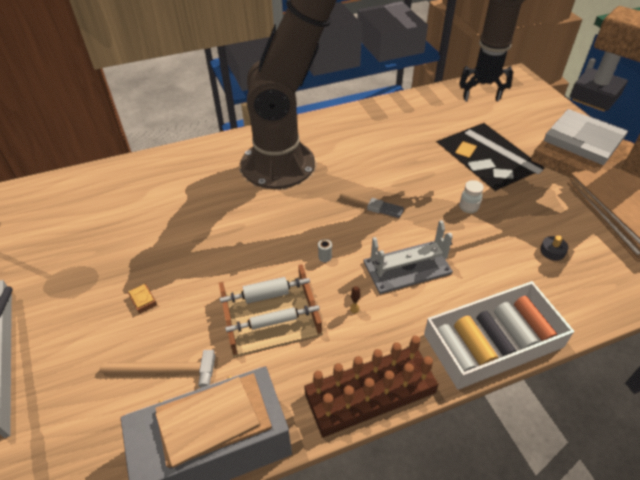

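View pics/top0.png

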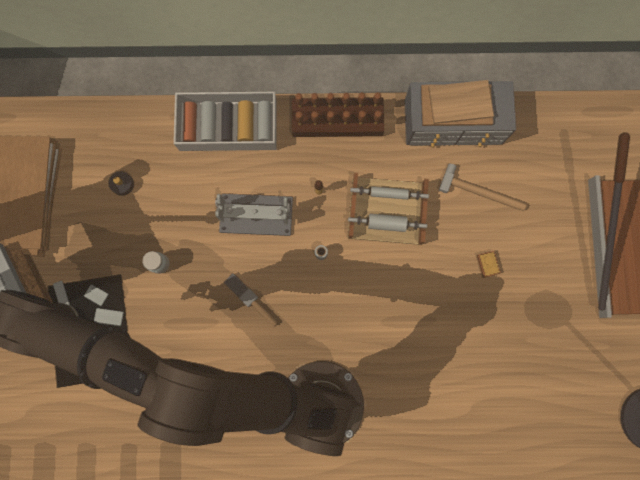

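Full roll shows at top (386,223) and scene (266,291), the spent one at top (392,192), the stand at top (255,212). The network's roll_mid and stand points agree with the picture. Next I look from above the stand on the way.

```bash
cat >> h.py <<'E'
def plan(p,psi,n,tilt=None):
    """rows (rotvec, dp cm) to bring TCP to p, pointing down with tool x at world yaw psi (deg)"""
    st=env.sense(); A=R.from_quat(st['ee_rot']); c=np.cos(np.radians(psi));s=np.sin(np.radians(psi))
    T=R.from_matrix(np.array([[c,s,0],[s,-c,0],[0,0,-1]]))
    if tilt is not None: T=T*R.from_rotvec(tilt)
    rv=(A.inv()*T).as_rotvec(); d=np.array(p)-st['eef_pos']
    print('turn',np.round(rv,4),'world d',np.round(d,4))
    for i in range(n):
        B=A*R.from_rotvec(rv*i/n)
        print(np.round(rv/n,3),np.round(B.inv().apply(d/n)*100,2))
E
python3 - <<'E'
from h import *
plan([.44,.19,.33],90,10)
E
```

```text
turn [ 1.0000e-04 -1.0000e-04  1.1859e+00] world d [ 0.2053 -0.3893  0.0987]
[ 0.    -0.     0.119] [-3.36 -2.84 -0.99]
[ 0.    -0.     0.119] [-3.68 -2.42 -0.99]
[ 0.    -0.     0.119] [-3.94 -1.97 -0.99]
[ 0.    -0.     0.119] [-4.14 -1.49 -0.99]
[ 0.    -0.     0.119] [-4.29 -0.99 -0.99]
[ 0.    -0.     0.119] [-4.38 -0.47 -0.99]
[ 0.    -0.     0.119] [-4.4   0.05 -0.99]
[ 0.    -0.     0.119] [-4.36  0.57 -0.99]
[ 0.    -0.     0.119] [-4.27  1.08 -0.99]
[ 0.    -0.     0.119] [-4.11  1.58 -0.99]
```

Request:
apply_moves --rotation '[[0,0,0.12],[0,0,0.12],[0,0,0.12],[0,0,0.12],[0,0,0.12]]' --dp '[[-3.4,-2.8,-1],[-3.7,-2.4,-1],[-3.9,-2,-1],[-4.1,-1.5,-1],[-4.3,-1,-1]]' --claw '[8.5,8.5,8.5,8.5,8.5]'

```text
time: 1.6
eef_pos: [0.3371, 0.383, 0.2819]
ee_rot: [0.475, 0.88, 0.0, -0.0]
force: [0.7, -0.0, -0.2]
opening: 0.085
finger_force: 0.0
```

Request:
apply_moves --rotation '[[0,0,0.12],[0,0,0.12],[0,0,0.12],[0,0,0.12],[0,0,0.12]]' --dp '[[-4.4,-0.5,-1],[-4.4,0,-1],[-4.4,0.6,-1],[-4.3,1.1,-1],[-4.1,1.6,-1]]' --claw '[8.5,8.5,8.5,8.5,8.5]'

```text
time: 2.1
eef_pos: [0.4382, 0.1862, 0.332]
ee_rot: [0.714, 0.7, 0.0, -0.0]
force: [0.6, 0.3, -1.2]
opening: 0.0854
finger_force: 0.0
```

Request:
apply_moves --rotation '[[0,0,0],[0,0,0],[0,0,0],[0,0,0],[0,0,0]]' --dp '[[0,0,0],[0,0,0],[0,0,0],[0,0,0],[0,0,0]]' --claw '[8.5,8.5,8.5,8.5,8.5]'

```text
time: 2.6
eef_pos: [0.4371, 0.1889, 0.331]
ee_rot: [0.711, 0.703, -0.0, -0.0]
force: [0.3, 0.4, -0.5]
opening: 0.0851
finger_force: 0.0
```

```bash
python3 - <<'E'
from h import *
np.set_printoptions(precision=4,suppress=True)
st=env.sense();print(st['time'],st['eef_pos'],R.from_quat(st['ee_rot']).as_matrix())
s=snap('wrist','w1.png'); print(s['eye'],rot(s),s['fx'])
for q,z in (('stand',0),('home_low',.086),('keeper_left',.1),('keeper_right',.1)):
  for f in (env.landmark_of,env.look_for):
    for k in f('wrist',q)[:1]: print(q,round(k['conf'],2),np.round(k['location'],1),at_z(s,k['location'],z))
E
```

```text
2.6 [0.4371 0.1889 0.331 ] [[ 0.0117  0.9999 -0.0006]
 [ 0.9999 -0.0117 -0.0003]
 [-0.0004 -0.0006 -1.    ]]
[0.4379 0.2588 0.4723] [[ 0.9999 -0.0125 -0.0038]
 [-0.0131 -0.9615 -0.2743]
 [-0.0002  0.2744 -0.9616]] 407.9813468326372
stand 0.81 [424.  184.5] [0.5564 0.1885 0.    ]
stand 0.95 [429.3 181. ] [0.5623 0.1925 0.    ]
home_low 0.6 [449.9 196.8] [0.5603 0.1892 0.086 ]
home_low 0.59 [434.8 183.6] [0.545 0.202 0.086]Traceback (most recent call last):
  File "<stdin>", line 7, in <module>
ValueError: it knows: brush, cradle, die_block, finishing_stamp, home_low, mallet, roll_mid, size_jar, spare_roll, spent_mid, stand
```

View pics/w1.png

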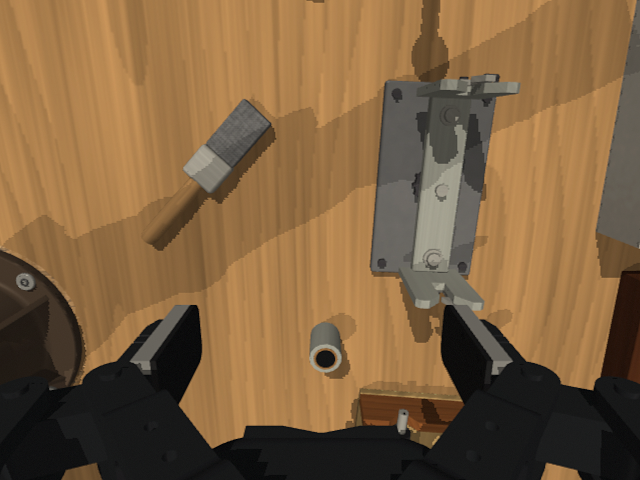

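The stand is seen from the wrist with base corners near (389,80), (372,271), (470,277). The view is oblique, so I move over it for one square-on look.

Request:
apply_moves --rotation '[[0,0,0.01],[0,0,0],[0,0,0],[0,0,0],[0,0,0]]' --dp '[[1,4,0],[1,4,0],[1,4,0],[1,0.6,0],[0,0,0]]' --claw '[8.5,8.5,8.5,8.5,8.5]'

```text
time: 3.35
eef_pos: [0.565, 0.2266, 0.3301]
ee_rot: [0.715, 0.699, -0.001, -0.0]
force: [-0.1, -0.0, -0.0]
opening: 0.0851
finger_force: 0.0
```

Request:
apply_moves --rotation '[[0,0,0],[0,0,0],[0,0,0],[0,0,0],[0,0,0]]' --dp '[[0,0,0],[0,0,0],[0,0,0],[0,0,0],[0,0,0]]' --claw '[8.5,8.5,8.5,8.5,8.5]'

```text
time: 3.85
eef_pos: [0.5642, 0.2253, 0.3317]
ee_rot: [0.716, 0.699, 0.0, -0.0]
force: [-0.8, 0.4, 0.0]
opening: 0.085
finger_force: 0.0
```

```bash
python3 - <<'E'
from h import *
import pickle
np.set_printoptions(precision=4,suppress=True)
st=env.sense();print(st['time'],st['eef_pos'],st['ee_rot'])
s=snap('wrist'); pickle.dump(s,open('w2.pkl','wb')); print(s['eye'],rot(s))
for q,z in (('stand',0),('home_low',.086)):
    for k in env.landmark_of('wrist',q)[:1]: print(q,round(k['conf'],2),np.round(k['location'],1),at_z(s,k['location'],z))
c=np.array(proj(s,[.563,.192,.06])).astype(int); print(c)
x0,y0=c[0]-100,c[1]-150; x0=max(x0,0);y0=max(y0,0)
im=s['color'][y0:y0+280,x0:x0+200]; print(x0,y0)
im=cv2.resize(cv2.rotate(im,cv2.ROTATE_90_CLOCKWISE),None,fx=2.8,fy=2.8,interpolation=cv2.INTER_CUBIC); print(im.shape)
cv2.imwrite('pics/w2.png',im[:,:,::-1])
E
```

```text
3.85 [0.5642 0.2253 0.3317] [ 0.7155  0.6986  0.0003 -0.0001]
[0.5657 0.2949 0.4731] [[ 0.9997 -0.0246 -0.0063]
 [-0.0254 -0.9615 -0.2735]
 [ 0.0007  0.2735 -0.9619]]
stand 0.62 [316.3 213.7] [0.558  0.1921 0.    ]
home_low 0.56 [320.6 234.2] [0.563  0.1901 0.086 ]
[320 225]
220 75
(560, 784, 3)
```

View pics/w2.png

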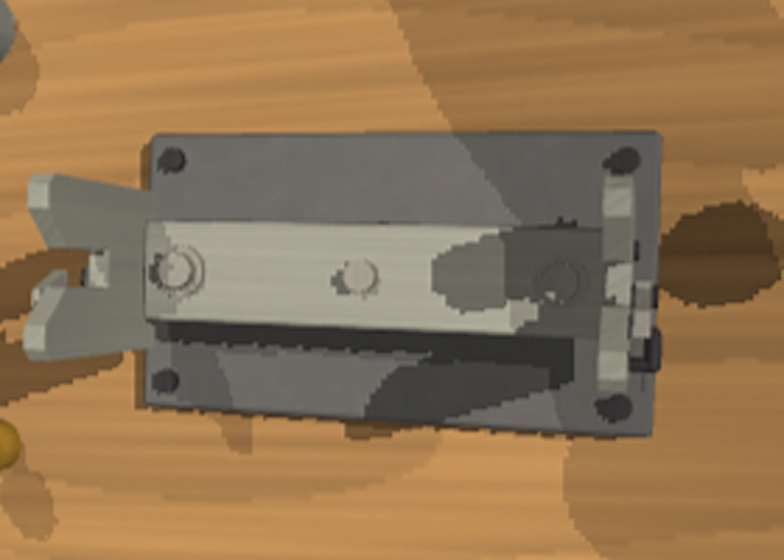

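The stand shows square-on in this rotated, enlarged crop: base top corners near (153,133), (661,131), (652,436), (148,402), with the -y cheek at left and the keeper side at bottom (+x). I convert these to positions.

```bash
python3 - <<'E'
from h import *
import pickle
np.set_printoptions(precision=4,suppress=True)
s=pickle.load(open('w2.pkl','rb'))
f=lambda c,r:(220+(r+.5)/2.8-.5, 75+279-((c+.5)/2.8-.5))
P=[at_z(s,f(*c),.014) for c in [(153,133),(661,131),(652,436),(148,402)]]
print(np.array(P), np.mean(P,0))
for a,b in ((0,1),(3,2),(0,3),(1,2)):
    d=P[b]-P[a]; print(np.linalg.norm(d), np.degrees(np.arctan2(d[1],d[0])))
for zt in (.126,.136,.146):
    Q=[at_z(s,f(*c),zt) for c in [(40,175),(37,357),(618,177),(613,392)]]
    L=(Q[0]+Q[1])/2;Rr=(Q[2]+Q[3])/2; print(zt,L,Rr,(L+Rr)/2,np.linalg.norm(Q[1]-Q[0]),np.linalg.norm(Q[3]-Q[2]),np.linalg.norm(L-Rr),np.degrees(np.arctan2(*(Rr-L)[1::-1])))
st=env.sense()
plan([.523,-.15,.30],95,10)
E
```

```text
[[0.4952 0.0895 0.014 ]
 [0.5074 0.3016 0.014 ]
 [0.625  0.2953 0.014 ]
 [0.6125 0.0841 0.014 ]] [0.56   0.1926 0.014 ]
0.21251528638738695 86.69049668361845
0.2115981678512018 86.61627310596184
0.11741203882999449 -2.6270515388735753
0.11767880774878553 -3.075229677797796
0.126 [0.555  0.0963 0.126 ] [0.5661 0.286  0.126 ] [0.5605 0.1911 0.126 ] 0.0618566187999333 0.063302379509394 0.1900889509460628 86.66315546205905
0.136 [0.5553 0.102  0.136 ] [0.5661 0.2863 0.136 ] [0.5607 0.1941 0.136 ] 0.06007427840547617 0.06147838087749709 0.1846117162962517 86.66315546205905
0.146 [0.5556 0.1077 0.146 ] [0.566  0.2865 0.146 ] [0.5608 0.1971 0.146 ] 0.05829193801101905 0.05965438224560017 0.1791344816464405 86.66315546205904
turn [ 0.0001 -0.0002 -0.1114] world d [-0.0414 -0.3753 -0.0314]
[ 0.    -0.    -0.011] [-3.76 -0.32  0.31]
[ 0.    -0.    -0.011] [-3.76 -0.37  0.31]
[ 0.    -0.    -0.011] [-3.75 -0.41  0.31]
[ 0.    -0.    -0.011] [-3.75 -0.45  0.31]
[ 0.    -0.    -0.011] [-3.74 -0.49  0.31]
[ 0.    -0.    -0.011] [-3.74 -0.53  0.31]
[ 0.    -0.    -0.011] [-3.73 -0.57  0.31]
[ 0.    -0.    -0.011] [-3.73 -0.62  0.31]
[ 0.    -0.    -0.011] [-3.72 -0.66  0.31]
[ 0.    -0.    -0.011] [-3.71 -0.7   0.31]
```

Request:
apply_moves --rotation '[[0,0,-0.01],[0,0,-0.01],[0,0,-0.01],[0,0,-0.01],[0,0,-0.01]]' --dp '[[-3.8,-0.4,0.3],[-3.8,-0.4,0.3],[-3.8,-0.4,0.3],[-3.8,-0.4,0.3],[-3.8,-0.5,0.3]]' --claw '[8.5,8.5,8.5,8.5,8.5]'

```text
time: 4.5
eef_pos: [0.5424, 0.034, 0.3163]
ee_rot: [0.698, 0.716, 0.0, 0.0]
force: [0.2, -0.0, -0.2]
opening: 0.0849
finger_force: 0.0
```

Request:
apply_moves --rotation '[[0,0,-0.01],[0,0,-0.01],[0,0,-0.01],[0,0,-0.01],[0,0,-0.01]]' --dp '[[-3.7,-0.5,0.3],[-3.7,-0.6,0.3],[-3.7,-0.6,0.3],[-3.7,-0.7,0.3],[-3.7,-0.7,0.3]]' --claw '[8.5,8.5,8.5,8.5,8.5]'

```text
time: 5.0
eef_pos: [0.5199, -0.1523, 0.3014]
ee_rot: [0.68, 0.734, 0.0, 0.0]
force: [0.9, -0.9, -0.1]
opening: 0.0847
finger_force: 0.0
```

Request:
apply_moves --rotation '[[0,0,0],[0,0,0],[0,0,0],[0,0,0],[0,0,0]]' --dp '[[0,0,0],[0,0,0],[0,0,0],[0,0,0],[0,0,0]]' --claw '[8.5,8.5,8.5,8.5,8.5]'

```text
time: 5.5
eef_pos: [0.5206, -0.1497, 0.3013]
ee_rot: [0.679, 0.734, 0.0, -0.0]
force: [0.1, -0.8, -0.1]
opening: 0.0853
finger_force: 0.0
```

```bash
python3 - <<'E'
from h import *
import pickle
np.set_printoptions(precision=4,suppress=True)
st=env.sense();print(st['time'],st['eef_pos'],st['ee_rot'])
s=snap('wrist'); pickle.dump(s,open('w3.pkl','wb')); print(s['eye'],rot(s))
for q,z in (('roll_mid',.048),('spent_mid',.048),('cradle',0)):
    for k in env.landmark_of('wrist',q)[:2]: print(q,round(k['conf'],2),np.round(k['location'],1),at_z(s,k['location'],z))
c=np.array(proj(s,[.56,-.2,.04])).astype(int); print(c)
x0,y0=max(c[0]-120,0),max(c[1]-150,0)
im=s['color'][y0:y0+280,x0:x0+200]; print(x0,y0)
im=cv2.resize(cv2.rotate(im,cv2.ROTATE_90_CLOCKWISE),None,fx=2.8,fy=2.8,interpolation=cv2.INTER_CUBIC); print(im.shape)
cv2.imwrite('pics/w3.png',im[:,:,::-1])
E
```

```text
5.5 [ 0.5206 -0.1497  0.3013] [ 0.679   0.7341  0.0001 -0.0001]
[ 0.5151 -0.0801  0.4426] [[ 0.9971  0.0734  0.0214]
 [ 0.0765 -0.959  -0.273 ]
 [ 0.0004  0.2738 -0.9618]]
roll_mid 0.86 [319.6 248.2] [ 0.5232 -0.2016  0.048 ]
spent_mid 0.81 [410.  261.5] [ 0.6164 -0.2087  0.048 ]
spent_mid 0.45 [318.3 247.6] [ 0.5219 -0.2011  0.048 ]
cradle 0.97 [363.2 244.5] [ 0.5731 -0.2082  0.    ]
[355 247]
235 97
(560, 784, 3)
```

View pics/w3.png

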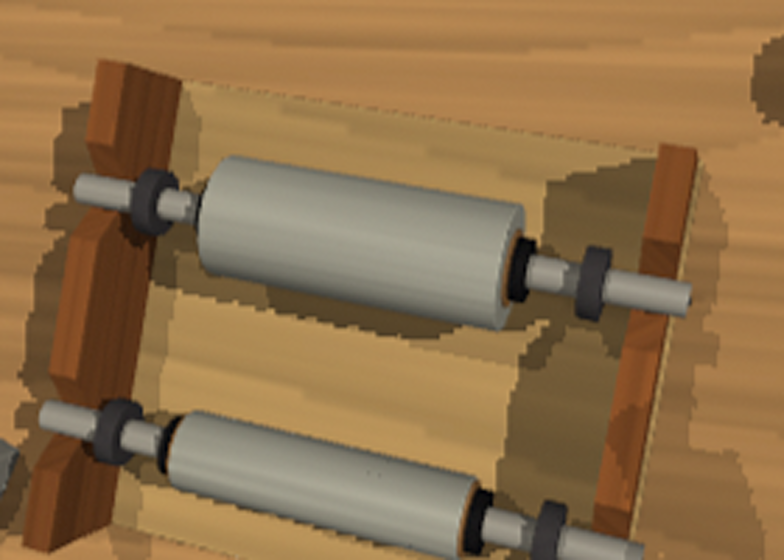

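The full roll lies at top of the crop, spindle ends at (78,188) and (690,300). The spent roll is below it, so the networks had them right.

```bash
python3 - <<'E'
from h import *
import pickle
np.set_printoptions(precision=4,suppress=True)
s=pickle.load(open('w3.pkl','rb'))
f=lambda c,r:(235+(r+.5)/2.8-.5, 97+279-((c+.5)/2.8-.5))
a,b=[at_z(s,f(*c),.048) for c in [(78,188),(690,300)]]
print(a,b,(a+b)/2,np.linalg.norm(b-a)); psi=np.degrees(np.arctan2(*(b-a)[1::-1])); print(psi)
c,d=[at_z(s,f(*c),.048) for c in [(153,202),(594,284)]]; print((c+d)/2,np.linalg.norm(d-c))
m=(a+b)/2; print(m)
plan([.5235,-.202,.10],psi,6)
E
```

```text
[ 0.5125 -0.3169  0.048 ] [ 0.5352 -0.0847  0.048 ] [ 0.5239 -0.2008  0.048 ] 0.23336303167977437
84.43525291642783
[ 0.5242 -0.2005  0.048 ] 0.16864580040400154
[ 0.5239 -0.2008  0.048 ]
turn [ 0.     -0.0001  0.1737] world d [ 0.0031 -0.0516 -0.2013]
[ 0.    -0.     0.029] [-0.86 -0.01  3.36]
[ 0.    -0.     0.029] [-0.86  0.01  3.36]
[ 0.    -0.     0.029] [-0.86  0.04  3.36]
[ 0.    -0.     0.029] [-0.86  0.06  3.36]
[ 0.    -0.     0.029] [-0.86  0.09  3.36]
[ 0.    -0.     0.029] [-0.85  0.11  3.36]
```

Request:
apply_moves --rotation '[[0,0,0.035],[0,0,0.035],[0,0,0.035],[0,0,0.035],[0,0,0.034]]' --dp '[[-1,0,4],[-1,0,4],[-1,0.1,4],[-1,0.1,4],[-1,0.1,3.5]]' --claw '[8.5,8.5,8.5,8.5,8.5]' --force 100

```text
time: 6.2
eef_pos: [0.5233, -0.2009, 0.1044]
ee_rot: [0.741, 0.671, -0.0, -0.0]
force: [0.5, -0.1, 0.7]
opening: 0.0855
finger_force: 0.0
```

Request:
apply_moves --rotation '[[0,0,0],[0,0,0],[0,0,0],[0,0,0],[0,0,0]]' --dp '[[0,0,0],[0,0,0],[0,0,0],[0,0,0],[0,0,0]]' --claw '[8.5,8.5,8.5,8.5,8.5]'

```text
time: 6.7
eef_pos: [0.5245, -0.2005, 0.1077]
ee_rot: [0.741, 0.672, 0.001, 0.001]
force: [-0.3, 0.3, 0.2]
opening: 0.0849
finger_force: 0.0
```

```bash
python3 - <<'E'
from h import *
np.set_printoptions(precision=4,suppress=True)
s=snap('wrist','w4.png')
for q,z in (('roll_mid',.048),('spent_mid',.048),('cradle',0)):
    for k in env.landmark_of('wrist',q)[:1]: print(q,round(k['conf'],2),np.round(k['location'],1),at_z(s,k['location'],z))
plan([.524,-.201,.029],84.4,5)
E
```

```text
roll_mid 0.73 [321.4 262.2] [ 0.5247 -0.2005  0.048 ]
spent_mid 0.88 [489.7 262.6] [ 0.612  -0.2094  0.048 ]
cradle 0.91 [391.  239.8] [ 0.5688 -0.2065  0.    ]
turn [ 0.0007 -0.0002  0.    ] world d [ 0.0002 -0.0003 -0.0777]
[ 0. -0.  0.] [-0.01  0.    1.55]
[ 0. -0.  0.] [-0.01  0.    1.55]
[ 0. -0.  0.] [-0.01  0.    1.55]
[ 0. -0.  0.] [-0.01  0.    1.55]
[ 0. -0.  0.] [-0.01  0.    1.55]
```

View pics/w4.png

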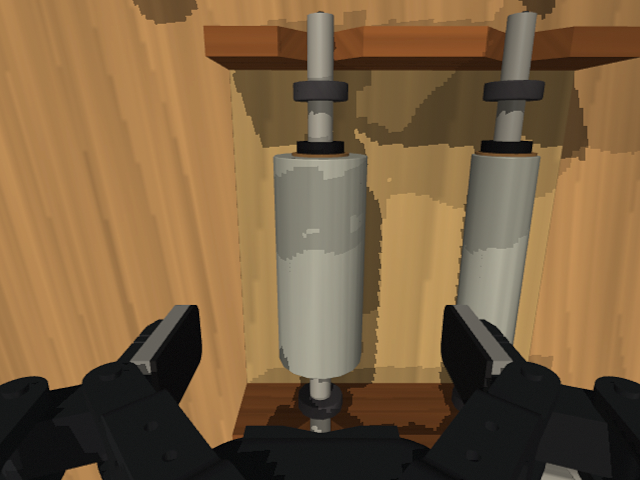

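The roll's axis (column 321) is centred between the fingers, parallel to the pads. I descend and grip.

Request:
apply_moves --rotation '[[0,0,0],[0,0,0],[0,0,0],[0,0,0],[0,0,0]]' --dp '[[0,0,2],[0,0,2],[0,0,2],[0,0,1.5],[0,0,0.7]]' --claw '[7.5,7.5,7.5,7.5,7.5]' --force 60

```text
time: 7.4
eef_pos: [0.523, -0.2006, 0.023]
ee_rot: [0.741, 0.672, -0.0, -0.001]
force: [-0.2, 0.1, 0.2]
opening: 0.0751
finger_force: 0.0
```

Request:
apply_moves --rotation '[[0,0,0],[0,0,0],[0,0,0],[0,0,0],[0,0,0]]' --dp '[[0,0,0],[0,0,0],[0,0,0],[0,0,0],[0,0,0]]' --claw '[6.5,5.8,5.2,4.5,4]'

```text
time: 7.9
eef_pos: [0.5242, -0.2011, 0.0253]
ee_rot: [0.741, 0.672, 0.001, 0.001]
force: [-0.8, 0.7, 5.9]
opening: 0.0446
finger_force: 60.1
```

Request:
apply_moves --rotation '[[0,0,0],[0,0,0],[0,0,0],[0,0,0],[0,0,0]]' --dp '[[0,0,0],[0,0,0],[0,0,0],[0,0,0],[0,0,0]]' --claw '[3.5,3.5,3.5,3.5,3.5]'

```text
time: 8.4
eef_pos: [0.5242, -0.201, 0.0253]
ee_rot: [0.741, 0.672, 0.001, 0.001]
force: [-1.1, 1.0, 6.4]
opening: 0.0446
finger_force: 60.1
```

Request:
apply_moves --rotation '[[0,0,0],[0,0,0],[0,0,0],[0,0,0],[0,0,0]]' --dp '[[0,0,-0.2],[0,0,-0.6],[0,0,-2],[0,0,-3],[0,0,-4]]' --claw '[3.5,3.5,3.5,3.5,3.5]' --force 110

```text
time: 8.9
eef_pos: [0.522, -0.2002, 0.1222]
ee_rot: [0.741, 0.672, -0.001, -0.002]
force: [0.5, -0.1, -4.6]
opening: 0.0437
finger_force: 112.6
```

Request:
apply_moves --rotation '[[0,0,0],[0,0,0],[0,0,0],[0,0,0],[0,0,0]]' --dp '[[0,0,-4],[0,0,-4],[0,0,-2],[0,0,0],[0,0,0]]' --claw '[3.5,3.5,3.5,3.5,3.5]'

```text
time: 9.4
eef_pos: [0.523, -0.2004, 0.2216]
ee_rot: [0.741, 0.672, -0.0, -0.0]
force: [0.1, -0.0, -4.5]
opening: 0.0435
finger_force: 112.7
```

```bash
python3 - <<'E'
from h import *
np.set_printoptions(precision=4,suppress=True)
st=env.sense(); print(st['torque'],st['joints'])
s=snap('wrist','w5.png'); 
plan([.5605,.192,.23],86.65,10)
E
```

```text
[0.0193 0.0409 0.005 ] [-0.1987  0.3754  0.6411  1.7843 -0.2536  1.0662  0.4352]
turn [-0.0023 -0.0007 -0.0393] world d [0.0379 0.3922 0.0092]
[-0.    -0.    -0.004] [ 3.94 -0.01 -0.09]
[-0.    -0.    -0.004] [ 3.94  0.01 -0.09]
[-0.    -0.    -0.004] [ 3.94  0.02 -0.09]
[-0.    -0.    -0.004] [ 3.94  0.04 -0.09]
[-0.    -0.    -0.004] [ 3.94  0.06 -0.09]
[-0.    -0.    -0.004] [ 3.94  0.07 -0.09]
[-0.    -0.    -0.004] [ 3.94  0.09 -0.09]
[-0.    -0.    -0.004] [ 3.94  0.1  -0.09]
[-0.    -0.    -0.004] [ 3.94  0.12 -0.09]
[-0.    -0.    -0.004] [ 3.94  0.13 -0.09]
```

View pics/w5.png

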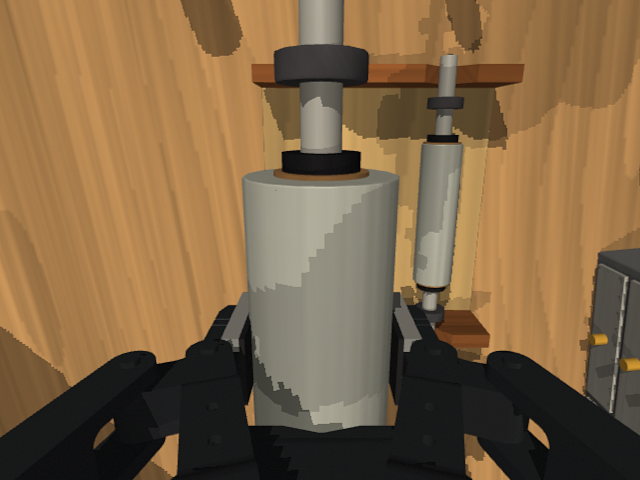

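The roll is held square between the pads, with its axis on column 321 and the far collar at (322,65). I check the held pitch against the projected geometry and carry on.

```bash
python3 - <<'E'
from h import *
s=env.snapshot('wrist'); st=env.sense(); A=R.from_quat(st['ee_rot'])
for tilt in (-3,0,3):
    T=R.from_euler('y',tilt,degrees=True)   # tool frame
    def P(x,y,z): return np.round(proj(s,st['eef_pos']+A.apply(np.array([0,0,-.0227])+T.apply([x,y,z]))),1)
    print(tilt,'collar',[P(.088,-.013,0),P(.088,.013,0),P(.088,0,-.013),P(.080,0,-.013)],'roll end',P(.055,-.023,0),P(.055,.023,0),P(.055,0,-.023),'hub', P(.116,0,-.006))
E
```

```text
-3 collar [array([274.1,  55.7]), array([367.3,  55.5]), array([320.7,  44.3]), array([320.8,  78.6])] roll end [243.4 175.1] [398.3 174.9] [321.  181.7] hub [320.6 -70.3]
0 collar [array([272.2,  52.4]), array([369.2,  52.3]), array([320.8,  43.3]), array([320.8,  79.3])] roll end [241.6 176.1] [400.1 175.9] [321.  188.1] hub [320.6 -81.3]
3 collar [array([270.2,  50. ]), array([371.2,  49.8]), array([320.8,  43.3]), array([320.8,  81.1])] roll end [239.8 177.6] [402.  177.4] [321.  195.6] hub [320.6 -92. ]
```

Request:
apply_moves --rotation '[[0,0,-0.004],[0,0,-0.004],[0,0,-0.004],[0,0,-0.004],[0,0,-0.004]]' --dp '[[2,0,-0.1],[3,0,-0.1],[4,0,-0.1],[4,0.1,-0.1],[4,0.1,-0.1]]' --claw '[3.5,3.5,3.5,3.5,3.5]'

```text
time: 10.0
eef_pos: [0.5397, -0.0302, 0.2257]
ee_rot: [0.734, 0.679, -0.001, -0.001]
force: [0.1, 0.7, -4.0]
opening: 0.0437
finger_force: 112.7
```

Request:
apply_moves --rotation '[[0,0,-0.004],[0,0,-0.004],[0,0,-0.004],[0,0,-0.004],[0,0,-0.003]]' --dp '[[4,0.1,-0.1],[4,0.1,-0.1],[4,0.1,-0.1],[4,0.1,-0.1],[4,0.1,0]]' --claw '[3.5,3.5,3.5,3.5,3.5]'

```text
time: 10.5
eef_pos: [0.5588, 0.1689, 0.2296]
ee_rot: [0.728, 0.686, -0.001, -0.0]
force: [1.0, -0.4, -4.1]
opening: 0.0434
finger_force: 112.7
```

Request:
apply_moves --rotation '[[0,0,0],[0,0,0],[0,0,0],[0,0,0],[0,0,0]]' --dp '[[2,0,0],[0,0,0],[0,0,0],[0,0,0],[0,0,0]]' --claw '[3.5,3.5,3.5,3.5,3.5]'

```text
time: 11.0
eef_pos: [0.5609, 0.1858, 0.2311]
ee_rot: [0.728, 0.685, -0.0, 0.0]
force: [-0.3, 0.1, -3.7]
opening: 0.0434
finger_force: 112.7
```

```bash
python3 - <<'E'
from h import *
np.set_printoptions(precision=4,suppress=True)
for c in ('scene','top'):
    s=snap(c,c+'1.png')
    for k in env.landmark_of(c,'roll_mid')[:1]: print(c,k['conf'],k['location'],at_z(s,k['location'],.253))
plan([.5605,.192,.17],86.65,5)
s=env.snapshot('scene'); c=np.array(proj(s,[.56,.19,.15])).astype(int); x0,y0=c[0]-80,c[1]-75
im=cv2.resize(s['color'][y0:y0+130,x0:x0+160],None,fx=4.5,fy=4.5,interpolation=cv2.INTER_CUBIC); cv2.imwrite('pics/s1.png',im[:,:,::-1]); print(x0,y0)
E
```

```text
scene 0.69 [418.3, 200.1] [0.5606 0.1907 0.253 ]
top 0.81 [244.7, 195.9] [0.5594 0.1909 0.253 ]
turn [ 0.0001 -0.0002 -0.0015] world d [-0.0004  0.0051 -0.0614]
[ 0. -0. -0.] [ 0.1  -0.01  1.23]
[ 0. -0. -0.] [ 0.1  -0.01  1.23]
[ 0. -0. -0.] [ 0.1  -0.01  1.23]
[ 0. -0. -0.] [ 0.1  -0.01  1.23]
[ 0. -0. -0.] [ 0.1  -0.01  1.23]
332 154
```

View pics/s1.png

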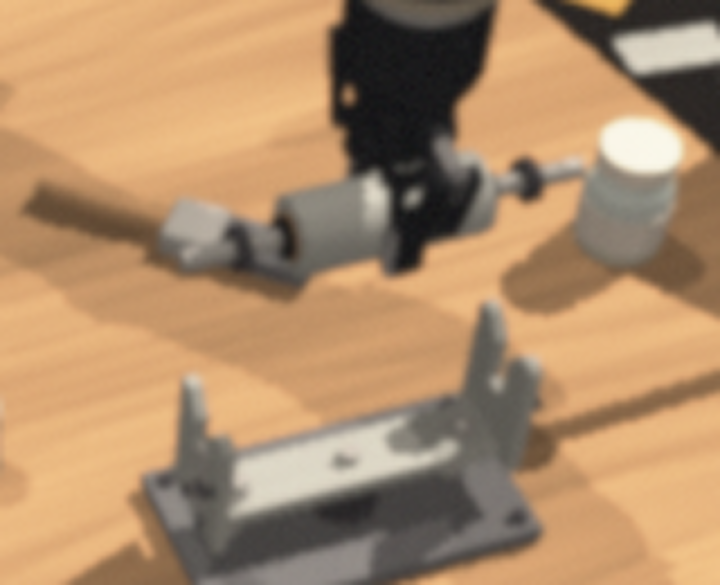

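The scene crop shows the roll held above the stand, spindle ends near (187,258) and (581,168). I compare that with the projected geometry for tilt.

```bash
python3 - <<'E'
from h import *
s=env.snapshot('scene'); st=env.sense(); A=R.from_quat(st['ee_rot']); g=lambda p:np.round((np.array(p)-[332,154]+.5)*4.5-.5,0)
for tilt in (-4,-2,0,2):
    T=R.from_euler('y',tilt,degrees=True)
    def P(x): return g(proj(s,st['eef_pos']+A.apply(np.array([0,0,-.0227])+T.apply([x,0,0]))))
    print(tilt,[P(x) for x in (-.116,-.084,.084,.116)])
# wrist edges
s=env.snapshot('wrist'); im=s['color'][150:215,225:420]
cv2.imwrite('pics/w6.png',cv2.resize(im,None,fx=4,fy=4,interpolation=cv2.INTER_NEAREST)[:,:,::-1])
def P(x,y,z,tilt,dz): 
    T=R.from_euler('y',tilt,degrees=True); return np.round((np.array(proj(s,st['eef_pos']+A.apply(np.array([0,0,-.0227+dz])+T.apply([x,y,z]))))-[225,150])*4)
for t,dz in ((-3,0),(0,0),(0,.003),(-3,.003)): print(t,dz,P(.055,-.023,0,t,dz),P(.055,.023,0,t,dz),P(.055,0,-.023,t,dz))
E
```

```text
-4 [array([184., 247.]), array([240., 236.]), array([525., 184.]), array([577., 174.])]
-2 [array([183., 252.]), array([239., 240.]), array([526., 180.]), array([578., 169.])]
0 [array([182., 258.]), array([239., 245.]), array([527., 176.]), array([580., 163.])]
2 [array([182., 264.]), array([239., 249.]), array([528., 172.]), array([581., 158.])]
-3 0 [ 75. 101.] [696. 100.] [386. 127.]
0 0 [ 67. 105.] [703. 104.] [386. 153.]
0 0.003 [ 75. 100.] [695.  99.] [386. 146.]
-3 0.003 [82. 96.] [688.  95.] [386. 120.]
```

View pics/w6.png

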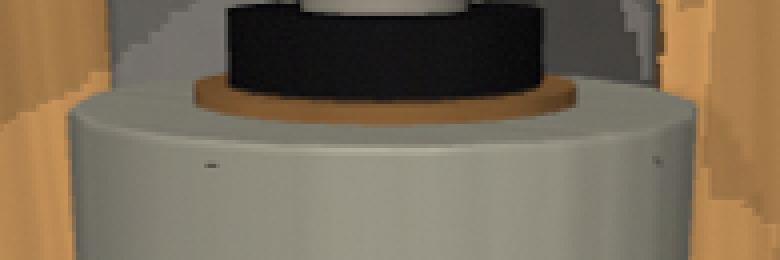

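The roll end edges at (71..696) with the apex near row 150 match zero tilt, and the scene agrees within 0.7°. So the roll is level, with its axis about 21 mm above the TCP. I lower it to just above the cheeks and check alignment.

Request:
apply_moves --rotation '[[0,0,0],[0,0,0],[0,0,0],[0,0,0],[0,0,0]]' --dp '[[0.3,0,2.5],[0.25,0,2.5],[0,0,2.5],[0,0,0.6],[0,0,0]]' --claw '[3.5,3.5,3.5,3.5,3.5]'

```text
time: 11.85
eef_pos: [0.5607, 0.1927, 0.1498]
ee_rot: [0.728, 0.686, -0.001, -0.0]
force: [-0.8, 0.6, -4.5]
opening: 0.0434
finger_force: 112.8
```

Request:
apply_moves --rotation '[[0,0,0],[0,0,0],[0,0,0],[0,0,0],[0,0,0]]' --dp '[[0,0,0],[0,0,0],[0,0,0],[0,0,0],[0,0,0]]' --claw '[3.5,3.5,3.5,3.5,3.5]'

```text
time: 12.35
eef_pos: [0.5613, 0.193, 0.1507]
ee_rot: [0.728, 0.686, 0.0, 0.0]
force: [-0.0, -0.3, -4.2]
opening: 0.0433
finger_force: 112.8
```

```bash
python3 - <<'E'
from h import *
import pickle
np.set_printoptions(precision=4,suppress=True)
st=env.sense();print(st['eef_pos'],st['ee_rot'])
s=snap('wrist');pickle.dump((s,st),open('w7.pkl','wb'))
A=R.from_quat(st['ee_rot']); g=lambda p:np.round((np.array(p)-[200,0])*3.3,0)
for n,v in (('collar out',.088),('tip',.116)): print(n,g(proj(s,st['eef_pos']+A.apply([v,0,-.0215]))),g(proj(s,st['eef_pos']+A.apply([v,.013,-.0215]))),g(proj(s,st['eef_pos']+A.apply([v,-.013,-.0215]))))
S=R.from_euler('z',-3.35,degrees=True)
for zt in (.126,.136,.146):
  print(zt,[g(proj(s,np.array([.5605,.1915,zt])+S.apply([x,.091,0]))) for x in (-.032,-.02,.02,.032)])
cv2.imwrite('pics/w7.png',cv2.resize(s['color'][0:170,200:440],None,fx=3.3,fy=3.3,interpolation=cv2.INTER_CUBIC)[:,:,::-1])
E
```

```text
[0.5613 0.193  0.1507] [0.7277 0.6859 0.0003 0.0001]
collar out [400. 175.] [559. 175.] [241. 175.]
tip [ 400. -225.] [ 570. -225.] [ 229. -224.]
0.126 [array([114., 228.]), array([218., 228.]), array([567., 227.]), array([672., 227.])]
0.136 [array([ 95., 216.]), array([206., 216.]), array([579., 215.]), array([690., 215.])]
0.146 [array([ 73., 203.]), array([193., 202.]), array([591., 202.]), array([711., 201.])]
```

View pics/w7.png

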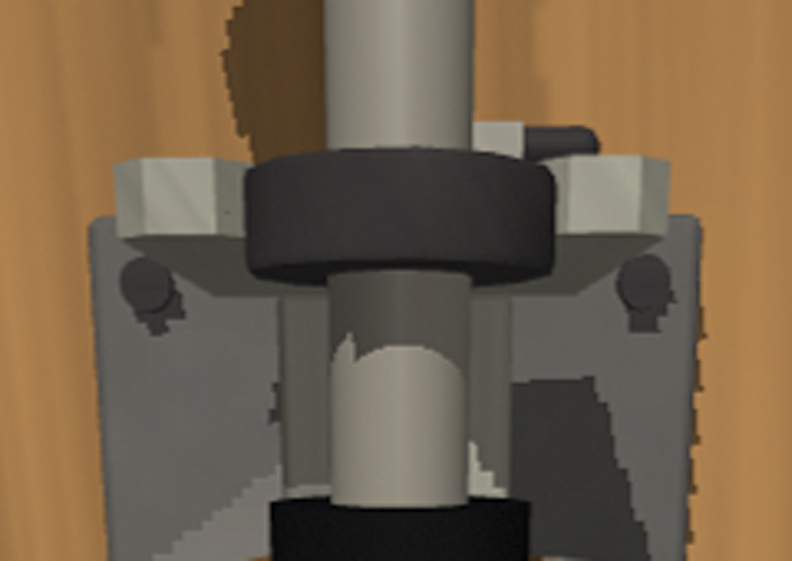

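Cheek top edges run from 117 to 668 at row 235, which matches the yoke near its lowest setting (home about 0.086). The slot centre is at column 393 and the spindle at 400. I correct -0.8 mm in x and -2.3 mm in y, then descend into the flare.

Request:
apply_moves --rotation '[[0,0,0],[0,0,0],[0,0,0],[0,0,0],[0,0,0]]' --dp '[[-0.12,-0.07,0.3],[-0.11,0,0.7],[0,0,1],[0,0,1],[0,0,0.7]]' --claw '[3.5,3.5,3.5,3.5,3.5]'

```text
time: 12.9
eef_pos: [0.5597, 0.1905, 0.1118]
ee_rot: [0.728, 0.686, -0.001, -0.0]
force: [-0.6, 0.4, -3.7]
opening: 0.0439
finger_force: 112.8
```

Request:
apply_moves --rotation '[[0,0,0],[0,0,0],[0,0,0],[0,0,0],[0,0,0]]' --dp '[[0,0,0.4],[0,0,0.4],[0,0,0.4],[0,0,0],[0,0,0]]' --claw '[3.5,3.5,3.5,3.5,3.5]'

```text
time: 13.4
eef_pos: [0.5604, 0.1907, 0.1014]
ee_rot: [0.728, 0.686, 0.0, 0.0]
force: [0.4, -0.2, -4.2]
opening: 0.0435
finger_force: 112.8
```

```bash
python3 - <<'E'
from h import *
np.set_printoptions(precision=4,suppress=True)
st=env.sense();print(st['eef_pos'],st['ee_rot'],st['force'],st['torque'])
s=snap('wrist')
cv2.imwrite('pics/w8.png',cv2.resize(s['color'][0:170,200:440],None,fx=3.3,fy=3.3,interpolation=cv2.INTER_CUBIC)[:,:,::-1])
E
```

```text
[0.5604 0.1907 0.1014] [0.7277 0.6859 0.0001 0.    ] [ 0.4225 -0.1844 -4.2013] [ 0.0024 -0.0259 -0.0453]
```

View pics/w8.png

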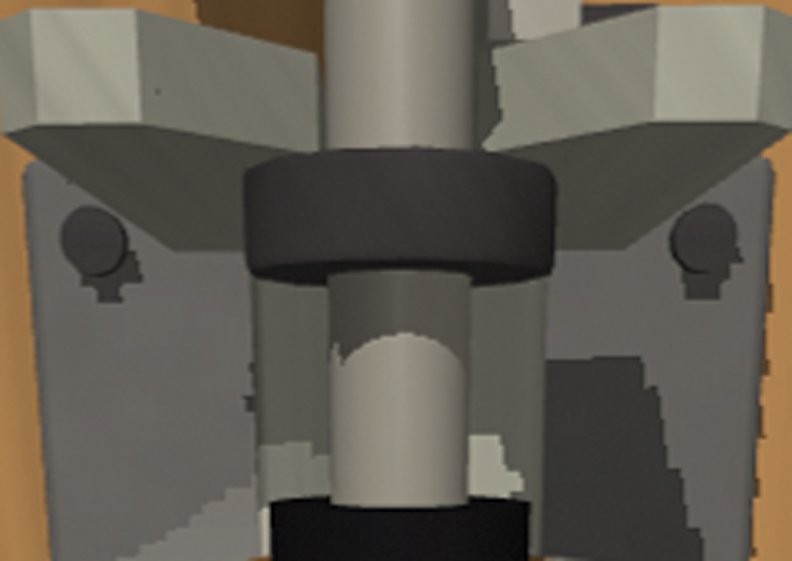

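The spindle (column 400) is centred between the cheek horns (mid column 398) and has entered the flare without contact. That was my eleventh view, one over the limit of ten, so I take no more and work by force and numbers. I descend gently.

Request:
apply_moves --rotation '[[0,0,0],[0,0,0],[0,0,0],[0,0,0],[0,0,0]]' --dp '[[0,0,0.3],[0,0,0.3],[0,0,0.3],[0,0,0.2],[0,0,0]]' --claw '[3.5,3.5,3.5,3.5,3.5]'

```text
time: 13.95
eef_pos: [0.5601, 0.1906, 0.0899]
ee_rot: [0.728, 0.686, -0.0, -0.0]
force: [0.5, 0.6, -3.1]
opening: 0.0438
finger_force: 112.8
```

Request:
apply_moves --rotation '[[0,0,0],[0,0,0],[0,0,0],[0,0,0],[0,0,0]]' --dp '[[0,0,0.1],[0,0,0.1],[0,0,0.1],[0,0,0.1],[0,0,0]]' --claw '[3.5,3.5,3.5,3.5,3.5]'

```text
time: 14.45
eef_pos: [0.5601, 0.1908, 0.0863]
ee_rot: [0.728, 0.686, -0.0, -0.0]
force: [-0.8, -0.4, -2.6]
opening: 0.0436
finger_force: 112.7
```

Request:
apply_moves --rotation '[[0,0,0],[0,0,0],[0,0,0],[0,0,0],[0,0,0]]' --dp '[[0,0,0.1],[0,0,0.1],[0,0,0.1],[0,0,0],[0,0,0]]' --claw '[3.5,3.5,3.5,3.5,3.5]'

```text
time: 14.95
eef_pos: [0.56, 0.1909, 0.0835]
ee_rot: [0.728, 0.686, -0.0, -0.0]
force: [-3.9, 1.0, 3.8]
opening: 0.0434
finger_force: 113.5
```

Request:
apply_moves --rotation '[[0,0,0],[0,0,0],[0,0,0],[0,0,0],[0,0,0]]' --dp '[[0,0,0.1],[0,0,0.1],[0,0,0.1],[0,0,0],[0,0,0]]' --claw '[3.5,3.5,3.5,3.5,3.5]'

```text
time: 15.45
eef_pos: [0.5601, 0.1909, 0.0806]
ee_rot: [0.728, 0.686, 0.0, -0.0]
force: [-5.0, -0.0, 6.1]
opening: 0.0438
finger_force: 114.0
```

```bash
python3 - <<'E'
from h import *
np.set_printoptions(precision=4,suppress=True)
st=env.sense();print(st['eef_pos'],st['ee_rot'],st['force'],st['torque'])
E
```

```text
[0.5601 0.1909 0.0806] [ 0.7277  0.6859  0.     -0.0003] [-4.9507 -0.0185  6.0506] [0.1138 1.1019 0.0721]
```

Request:
apply_moves --rotation '[[0,0,0],[0,0,0],[0,0,0],[0,0,0],[0,0,0]]' --dp '[[0,0,0.1],[0,0,0.1],[0,0,0.1],[0,0,0.1],[0,0,0]]' --claw '[3.5,3.5,3.5,3.5,3.5]'

```text
time: 15.95
eef_pos: [0.56, 0.1909, 0.0762]
ee_rot: [0.728, 0.686, -0.0, -0.0]
force: [-4.0, -0.0, 0.3]
opening: 0.0435
finger_force: 113.5
```

Request:
apply_moves --rotation '[[0,0,0],[0,0,0],[0,0,0],[0,0,0],[0,0,0]]' --dp '[[0,0,0.1],[0,0,0.1],[0,0,0.1],[0,0,0.1],[0,0,0]]' --claw '[3.5,3.5,3.5,3.5,3.5]'

```text
time: 16.45
eef_pos: [0.5598, 0.1908, 0.0715]
ee_rot: [0.727, 0.686, -0.001, -0.0]
force: [-2.7, 1.6, -8.6]
opening: 0.044
finger_force: 112.8
```

```bash
python3 - <<'E'
from h import *
np.set_printoptions(precision=4,suppress=True)
st=env.sense();print(st['eef_pos'],st['ee_rot'],st['force'],st['torque'])
E
```

```text
[0.5598 0.1908 0.0715] [ 0.7275  0.6861 -0.0006 -0.0002] [-2.7279  1.6267 -8.6365] [0.4705 0.518  0.284 ]
```

Request:
apply_moves --rotation '[[0,0,0],[0,0,0],[0,0,0],[0,0,0],[0,0,0]]' --dp '[[0,0,0.1],[0,0,0.1],[0,0,0.1],[0,0,0],[0,0,0]]' --claw '[3.5,3.5,3.5,3.5,3.5]'

```text
time: 16.95
eef_pos: [0.5606, 0.1903, 0.0692]
ee_rot: [0.728, 0.686, 0.0, 0.0]
force: [-0.9, -0.1, -8.6]
opening: 0.0437
finger_force: 112.8
```

Request:
apply_moves --rotation '[[0,0,0],[0,0,0],[0,0,0],[0,0,0],[0,0,0]]' --dp '[[0,0,0.1],[0,0,0.1],[0,0,0.05],[0,0,0],[0,0,0]]' --claw '[3.5,3.5,3.5,3.5,3.5]'

```text
time: 17.45
eef_pos: [0.5606, 0.1907, 0.067]
ee_rot: [0.728, 0.686, 0.0, 0.0]
force: [-1.1, -0.7, -3.8]
opening: 0.0438
finger_force: 112.8
```

```bash
python3 - <<'E'
from h import *
np.set_printoptions(precision=4,suppress=True)
st=env.sense();print(st['eef_pos'],st['ee_rot'],st['force'],st['torque'])
E
```

```text
[0.5606 0.1907 0.067 ] [0.7277 0.6859 0.0002 0.0001] [-1.0662 -0.6873 -3.7748] [0.0078 0.0075 0.0258]
```

Request:
apply_moves --rotation '[[0,0,0],[0,0,0],[0,0,0],[0,0,0],[0,0,0]]' --dp '[[0,0,0.05],[0,0,0.05],[0,0,0.05],[0,0,0],[0,0,0]]' --claw '[3.5,3.5,3.5,3.5,3.5]'

```text
time: 17.95
eef_pos: [0.5606, 0.1907, 0.0663]
ee_rot: [0.728, 0.686, 0.001, -0.0]
force: [-3.6, -1.6, 8.2]
opening: 0.0435
finger_force: 114.1
```

Request:
apply_moves --rotation '[[0,0,0],[0,0,0],[0,0,0],[0,0,0],[0,0,0]]' --dp '[[0,0,0.05],[0,0,0.05],[0,0,0],[0,0,0],[0,0,0]]' --claw '[3.5,3.5,3.5,3.5,3.5]'

```text
time: 18.45
eef_pos: [0.5607, 0.1908, 0.0662]
ee_rot: [0.728, 0.686, 0.001, -0.0]
force: [-6.7, -1.6, 18.4]
opening: 0.0436
finger_force: 115.2
```

```bash
python3 - <<'E'
from h import *
np.set_printoptions(precision=4,suppress=True)
st=env.sense();print(st['eef_pos'],st['ee_rot'],R.from_quat(st['ee_rot']).as_matrix()[2],st['force'],st['torque'])
E
```

```text
[0.5607 0.1908 0.0662] [ 0.7278  0.6858  0.0008 -0.0002] [ 0.0014  0.0008 -1.    ] [-6.69   -1.5952 18.4489] [-0.332   1.4674  0.0112]
```

Both ends are on the floor and evenly loaded; the moment is explained by the small side force alone. I ease the side load and hold the bedding push at about 20 N for over a second.

Request:
apply_moves --rotation '[[0,0,0],[0,0,0],[0,0,0],[0,0,0],[0,0,0]]' --dp '[[0,-0.03,0.02],[0,0,0],[0,0,0],[0,0,0],[0,0,0]]' --claw '[3.5,3.5,3.5,3.5,3.5]'

```text
time: 18.95
eef_pos: [0.5607, 0.1908, 0.0662]
ee_rot: [0.728, 0.686, 0.001, -0.0]
force: [-6.2, -1.8, 19.3]
opening: 0.0435
finger_force: 115.2
```

Request:
apply_moves --rotation '[[0,0,0],[0,0,0],[0,0,0],[0,0,0],[0,0,0]]' --dp '[[0,0,0],[0,0,0],[0,0,0],[0,0,0],[0,0,0]]' --claw '[3.5,3.5,3.5,3.5,3.5]'

```text
time: 19.45
eef_pos: [0.5607, 0.1908, 0.0662]
ee_rot: [0.728, 0.686, 0.001, -0.0]
force: [-7.4, -2.1, 19.4]
opening: 0.0436
finger_force: 115.2
```

Request:
apply_moves --rotation '[[0,0,0],[0,0,0],[0,0,0],[0,0,0],[0,0,0]]' --dp '[[0,0,0],[0,0,0],[0,0,0],[0,0,0],[0,0,0]]' --claw '[3.5,3.5,3.5,3.5,3.5]'

```text
time: 19.95
eef_pos: [0.5607, 0.1907, 0.0662]
ee_rot: [0.728, 0.686, 0.001, -0.0]
force: [-6.8, -2.3, 19.9]
opening: 0.0434
finger_force: 115.2
```

Request:
apply_moves --rotation '[[0,0,0],[0,0,0],[0,0,0],[0,0,0],[0,0,0]]' --dp '[[0,0,-0.05],[0,0,-0.05],[0,0,-0.04],[0,0,0],[0,0,0]]' --claw '[3.5,3.5,3.5,3.5,3.5]' --force 40

```text
time: 20.45
eef_pos: [0.5606, 0.1907, 0.0664]
ee_rot: [0.728, 0.686, 0.001, 0.0]
force: [-2.6, -1.2, 8.0]
opening: 0.0435
finger_force: 114.2
```

Request:
apply_moves --rotation '[[0,0,0],[0,0,0],[0,0,0],[0,0,0],[0,0,0]]' --dp '[[0,0,0],[0,0,0],[0,0,0],[0,0,0],[0,0,0]]' --claw '[4.6,5,5.6,6.2,7]' --force 20

```text
time: 20.95
eef_pos: [0.56, 0.1907, 0.0654]
ee_rot: [0.728, 0.686, -0.0, -0.0]
force: [-0.0, 0.0, 0.3]
opening: 0.0702
finger_force: 0.0
```

Request:
apply_moves --rotation '[[0,0,0],[0,0,0],[0,0,0],[0,0,0],[0,0,0]]' --dp '[[0,0,0],[0,0,0],[0,0,-0.5],[0,0,-1],[0,0,-2]]' --claw '[7.5,7.5,7.5,7.5,7.5]'

```text
time: 21.45
eef_pos: [0.5593, 0.1904, 0.1005]
ee_rot: [0.728, 0.686, -0.001, -0.0]
force: [-0.6, -0.1, 0.3]
opening: 0.0749
finger_force: 0.0
```

Request:
apply_moves --rotation '[[0,0,0],[0,0,0],[0,0,0],[0,0,0],[0,0,0]]' --dp '[[0,0,-4],[0,0,-5],[0,0,-5],[0,0,-5],[0,0,-4]]' --claw '[8,8,8,8,8]'

```text
time: 21.95
eef_pos: [0.5603, 0.1902, 0.3348]
ee_rot: [0.728, 0.686, 0.002, 0.001]
force: [-0.0, 0.8, 0.6]
opening: 0.0803
finger_force: 0.0
```

Request:
apply_moves --rotation '[[0,0,0],[0,0,0],[0,0,0],[0,0,0],[0,0,0]]' --dp '[[3.5,0.4,0],[0,0,0],[0,0,0],[0,0,0],[0,0,0]]' --claw '[8,8,8,8,8]'

```text
time: 22.45
eef_pos: [0.566, 0.2243, 0.3305]
ee_rot: [0.728, 0.685, -0.0, 0.0]
force: [0.2, 0.1, 0.7]
opening: 0.08
finger_force: 0.0
```

```bash
python3 - <<'E'
from h import *
import pickle
np.set_printoptions(precision=4,suppress=True)
st=env.sense();print(st['eef_pos'],st['force'])
s=snap('wrist','w9.png')
for q,z in (('roll_mid',.087),('home_low',.087),('stand',0)):
    for k in env.landmark_of('wrist',q)[:1]: print(q,round(k['conf'],2),np.round(k['location'],1),at_z(s,k['location'],z))
# keeper state: warp the earlier (empty stand, keepers shut) view onto this one about the keeper plane and compare patches
s0=pickle.load(open('w2.pkl','rb')); S=R.from_euler('z',-3.35,degrees=True); C=np.array([.5605,.191,0])
def patch(s,sgn):
    # sample horizontal plane z=.115 outside the cheek, x -16..32 mm, 1.5 mm grid; y 100..112 mm
    g=lambda x,y:proj(s,C+S.apply([x/1e3,sgn*y/1e3,.11]))
    xs=np.arange(-20,36,2); 
    G=np.array([[g(x,y) for x in xs] for y in range(97,118,2)],np.float32)
    return cv2.remap(cv2.cvtColor(s['color'],cv2.COLOR_RGB2GRAY),G[...,0],G[...,1],cv2.INTER_LINEAR)
for sgn in (1,-1):
    for q in (s0,s): print(sgn); print(patch(q,sgn))
E
```

```text
[0.566  0.2243 0.3305] [0.1955 0.118  0.7427]
roll_mid 0.76 [313.7 232.8] [0.5567 0.1914 0.087 ]
1
[[101 104 103 102 106 104 107 135 149 143 146 146 146 123 119 119 121 122
  124 123 126 145 144 148 151 112 111  56]
 [107 107 108 109 111 114 113 134 138 133 127 122 124 108 109  79  83  74
   76 117 105  97 103 111 123 106 101  74]
 [ 90  90  90  83  59  56  53  90  90  93 118  90  96  89 118 128 126 137
  109  88  90  64  48  48  91  89  90  90]
 [ 90  90  91  90  92  92  91  93  92  96 132 102 102  99 128 141 139 140
  109  84  85  61  50  48  87  87  88  90]
 [ 90  90  90  91  92  91  92  92  93  97 111  88  88  86 123 130 129 129
   79  34  34  34  44  40  91  89  89  90]
 [ 94  95 101 102  77  76  80  81  81  79  54  54  51  35  98 102  91  49
   56  58  57  57  56  51  95 100  97  96]
 [112 112  87  60  58  57  65  69  70  67  63 111 121 126 122 117 119 111
   89  87  82  92  98 121 130 126 125 124]
 [113  95  63  61  59  57  66  69  70  67  65  71 115 124 122 117 117 117
  112 111 111 111 121 127 130 125 124 124]
 [ 74  60  62  61  59  58  65  69  70  67  64  63 108 124 122 116
[... 3458 characters left out ...]
117 121 145 151 147 146 146 141 119  86  90  90  87  89  93  92  93  91
   89 133 145 164 163 163 165 131 115  92]
 [129 147 151 151 147 146 146 140 141  93  86  90  88  88  90  87  87  85
   82  81 107 133 132 144 142 112  90  89]
 [139 145 151 151 147 146 147 141 140 143  85  90  88  90  90  87  87  86
   83  80  82  83  79 115 107  88  90  89]
 [139 144 151 151 148 146 149 141 139 141  85  91  88  89  89  87  87  86
   83  81  83  85  83  82 109  88  89  90]
 [140 141 148 151 149 145 148 142 141 139  90  89  88  88  89  87  88  87
   83  80  83  85  84  82 141  88  89  90]
 [140 136 143 151 150 145 147 142 140 141 116  93  88  88  90  87  87  86
   84  81  83  86  84  81  99  89  90  90]]
```

Both keeper patches match the earlier empty-stand view, where they were shut. The roll sits at home, the gripper is clear and touching nothing, so I hand in.

```bash
python3 -c "
from plant import env; print(env.sign_off())"
```

```text
the job is handed in; nothing more can be done
None
```

I lowered the full roll level into both slots, bedded it at about 19–20 N for just over 1 s and let it go, finishing about 22 s into the 51 s; force readings and before/after pixel checks indicate it is fully home with both keepers shut, but I viewed 11 pictures, one over the limit of 10.

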